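# Plug the check probe into the foam cutter's control box and press its test button

## Robot

A 7-joint arm with a two-finger parallel gripper is mounted at the origin on the work surface. World frame = base frame: x ahead of the robot, y to its left, z up, the work surface at z = 0. Lengths are in m, angles in degrees, forces in N, time in s.
With the tool pointing down it reaches from about 0.425 to 0.8 m from the base axis. Payload 8.3 kg.
Tool frame: the origin (TCP) lies between the finger pads; the fingertips stand 14 mm ahead of it and the grasp point (between the pads) lies 5 mm behind it; z points along the fingers, x is the direction in which the jaws open and shut, and the axes are right-handed (so a half turn about z gives the same grasp; the last joint's range is limited). The gripper opens to 85 mm and grips with 20 to 120 N. Pads are 22 mm wide; open, the fingers measure 114 mm over their backs; the gripper's body (76 mm by 85 mm) begins 54 mm behind the grasp point. The pads swing forward as they close: fully open they stand 13 mm farther back than shut.
Start: joints at [73.631, 21.967, 0.94, 78.501, -0.361, 79.538, -2.664], TCP at [0.138, -0.61, 0.245] pointing down, gripper open.
Joint ranges: [-169.22, 169.22], [-14.56, 117.87], [-87.37, 89.26], [10.42, 133.3], [-82.24, 262.24], [0.94, 117.77], [-172.7, 172.7]. Speed limits (degrees/s): [136.94, 136.94, 172.46, 172.46, 180, 180, 180].

## Interface

Orientations are given as a 3x3 rotation matrix whose columns are the frame's x, y, z axes.
In Python, from plant import bot gives the robot as it stands.
- The arm moves only by the tool move_arm, never from a script. Its argument "increments" is a list that holds one entry, the list of rows, each a list of 7 numbers: the finger opening in cm, from 0 to 8.54, then the shift along the tool's x, y, z in cm, then the turn, a rotation vector about the tool's x, y, z in degrees. A call has 1 to 8 rows; each row shifts and turns the commanded pose from where the row before left it, along the tool's axes as they then stand; what a row does not reach is not made up. A row lasts 1/12 s, in which the tool goes at most 41.7 mm and 7.16 degrees, less where a joint would pass 70% of its speed; a pose out of reach is approached as far as the arm can. A call with a gripper value outside its range is refused whole. The fingers move at their own pace and stop on an object; "force" is the grip in N (left out, the last holds). Time passes only in rows, so rows that do not move let the fingers close. It gives the time, the measured TCP pose, the force and the opening at its end, in the units of the state.
- bot.sense(): the state, without advancing time (a new reading comes with each control period).
- bot.camera(name): name is "side" or "top"; returns a dict with "frame" (400x640x3 uint8, red, green, blue), "fx", "fy", "cx", "cy" (pixels), "position" and "attitude" of the camera in the world. Camera axes: x right, y up, looking along -z (the intrinsics and any distortion apply to the point x, -y, -z); pixel columns grow to the right and rows downward; lengths in m; the calibration is good to about 2 mm. A picture is of the moment at which its call begins. There is no depth.
- bot.hand_in(): hands the job in, once; it reports no verdict.
Trained networks look in the newest picture that a camera, given by its name, has taken for a name from the list of things; names that differ only in an ending like _2 or _b are one class to them, and where a whole thing is asked for, a point or a joint stands for the part that bears it (a point fixed in the world has none). Each returns a list of dicts, best first, with "score" (0 to 1); they miss things now and then, are a little off and sometimes report something else, mostly with a low value. They report only what shows in the picture. A call takes as long as a camera call. They do not tell look-alikes from the thing itself.
- bot.boxes_of(camera, thing): "point" ([x, y, z] in m, in world coordinates, good to about 4 mm: the middle of the surface that is visible of it).
The state is a dict: "t": time; "joint_positions": joint angles; "joint_vel": joint speeds; "effort": joint torques, N m; "tcp_pos": TCP position; "tool_rot": TCP orientation; "contact_force": force on the tool from outside, world axes, zero at the start; "wrist_torque": the same for the moment, N m; "finger_gap": opening from 0.0 (shut) to 1.0 (fully open).
Only numpy, scipy, OpenCV 4.12 (cv2) and the standard library are available. Lean on these libraries where they do the work, as an engineer would, in place of code of your own. Each camera call takes 0.05 s, during which the arm holds its last target.

## Task

Check the foam cutter's control box: take the flat-bladed check probe out of its wooden holder, stand it in the slot of the low wooden rest block and let go so that you can grip it the other way round, then push its blade fully home in the oblong terminal between the two upright guards on the box. With the probe left standing there on its own, press the box's round push button right down and let it come up again. Do not knock over the glue bottle.

Things in the scene. Friction and masses are not known exactly. Their poses are not given: they have to be found in the camera images.
- probe: The check probe, 70 g: grey ribbed head 44 (x) x 14 (y) x 36 (z) mm above a flat steel blade 12 (x) x 6 (y) x 26 mm (9 x 3 mm over its last 3 mm). Origin at the centre of the blade's end (lowest point), z up: head's underside (shoulder) at z 26, top at z 62 mm. A half turn about z fits as well. Starts upright in the holder.
- case: Fixed plywood holder: base 60 x 60 x 30 mm, slot 15 (x) x 9 mm, 28 deep; the blade stands in it, shoulder on the base. Two cheeks, 36 long (x), 12 thick, 38 high (2 above the head's top) stand 3 mm from the head's flat sides: only its two ends, 44 mm apart along x and 4 mm out beyond the cheeks, can be gripped. Origin: centre of the underside.
- rest_slot (a point): Centre of the slot's mouth in the top of the fixed, bare plywood rest block (90 x 55 x 30 mm high); z up; slot 15 mm along x, 9 along y, 28 deep. Standing in it, the probe's shoulder rests on the block, its head free on all sides. The holder and the rest block may be in each other's places.
- control_box: Fixed white control box, 150 (x) x 190 (y) x 55 mm high. Origin: centre of the underside. On its top: the guarded terminal, the push button, a small black dial (24 mm wide, 13 high, at x 45, y 5 mm) and a bare round opening of 10 mm that is not used (x -45, y 0).
- terminal (a point): Centre of the mouth of the oblong opening in the box's top (box x 0, y 45, z 55 mm); z up; 14 mm along x, 8 along y, 1.5 mm chamfer, 30 deep. Fully home, the probe's shoulder rests on the box, its tip 26 mm below this point. Grey guards 8 thick, 34 long (y), 40 mm high at x +32 and -32 (56 clear between): grip the flat sides, closing along y.
- test_button_top (a point): Centre of the top of the round grey push button (28 mm across, in a 44 mm steel ring 12 mm high), 18 mm above the box's top at x -15, y -55 mm of the box; pressed straight down.
- test_button (a joint): Travel of the push button (m): 0 up, 0.006 fully down; it springs back; needs about 1.2 N to start and 4 N to go fully down.
- glue_bottle: White glue bottle with a cap, 60 mm across, 170 mm high, standing loose behind the holder and the rest block; origin at the centre of its underside.
Things that resemble listed ones, but are neither listed nor needed, are in the scene too. What is meant by the probe is not orange, and is the larger of those in its own colour. What is shaped like the part that bears rest_slot but purple is not meant.

How it is judged:
By the outcome, as a careful person would: the job done as asked, in the order asked, and still so for the second after the job is handed in, with the robot touching nothing.
It also fails if it takes over 72 s, if anything falls off the work surface, if the arm or the gripper's body presses on something with over 40 N, if the wrist force passes 120 N, or if a joint passes its speed limit or range.

## Working session

There is one attempt and no reset: what is moved stays moved. The work goes in short steps, Python scripts to look and compute and a tool call to move; the robot and the scene stay as the last step left them, time stands still between calls to the robot, and variables do not carry over. Pictures are saved under pics/ and viewed, and the job is handed in when it is done.

Besides the shell and the picture viewer there is one more tool, called by a JSON object that holds its "api" and its "payload". move_arm: Moves the arm, as the interface text tells. Its arguments: {"type":"object","properties":{"increments":{"type":"array"},"force":{"type":"number"}},"required":["increments"]}

```bash
ls; mkdir -p pics; cat > h.py <<'E'
import numpy as np, cv2
from plant import bot
def cam(n,save=None):
    c=bot.camera(n)
    if save: cv2.imwrite('pics/'+save,c['frame'][:,:,::-1])
    return c
def proj(c,P):
    R=np.array(c['attitude']);p=(np.atleast_2d(P)-np.array(c['position']))@R
    return np.c_[c['fx']*p[:,0]/-p[:,2]+c['cx'], c['fy']*-p[:,1]/-p[:,2]+c['cy']]
def ray(c,u,v,z):
    R=np.array(c['attitude']);d=R@np.array([(u-c['cx'])/c['fx'],-(v-c['cy'])/c['fy'],-1])
    p=np.array(c['position']);return p+d*(z-p[2])/d[2]
E
python3 - <<'E'
from h import *
np.set_printoptions(precision=4,suppress=True)
for n in ['top','side']:
    c=cam(n,n+'0.png'); print(n,{k:v for k,v in c.items() if k!='frame'})
    for t in ['probe','case','rest_slot','control_box','terminal','test_button_top','test_button','glue_bottle']:
        try: print(t,[(np.round(d['point'],4).tolist(),round(d['score'],2), proj(c,d['point']).round().tolist()[0]) for d in bot.boxes_of(n,t)])
        except Exception as e: print(t,e)
s=bot.sense(); print(s)
E
```

```text
pics
top {'fx': 385.4004490677393, 'fy': 385.4004490677393, 'cx': 314.57615752495775, 'cy': 202.20079612724197, 'position': array([ 0.4589, -0.0049,  0.8387]), 'attitude': array([[ 0.0151,  0.9868, -0.161 ],
       [-0.9995,  0.0192,  0.0237],
       [ 0.0265,  0.1606,  0.9867]])}
probe [([0.4446, -0.2928, 0.0579], 0.81, [447.0, 274.0]), ([0.6346, -0.2722, 0.0505], 0.71, [433.0, 182.0])]
case [([0.5444, -0.2492, 0.0325], 0.82, [421.0, 226.0])]
rest_slot [([0.5866, 0.036, 0.0296], 0.65, [286.0, 204.0]), ([0.5016, -0.0791, 0.025], 0.62, [340.0, 245.0])]
control_box [([0.5518, 0.2314, 0.0516], 0.84, [189.0, 217.0])]
terminal [([0.5583, 0.2328, 0.0498], 0.59, [189.0, 214.0])]
test_button_top [([0.7358, -0.0911, 0.1096], 0.6, [350.0, 124.0]), ([0.5518, 0.1792, 0.0778], 0.43, [212.0, 216.0])]
test_button [([0.5517, 0.1812, 0.0768], 0.71, [211.0, 216.0])]
glue_bottle [([0.7385, -0.0927, 0.1087], 0.72, [351.0, 123.0])]
side {'fx': 454.6983981904559, 'fy': 454.6983981904559, 'cx': 315.5431718248026, 'cy': 191.1777195427977, 'position': array([ 0.2357, -0.599 ,  0.6796]), 'attitude': array([[ 
[... 684 characters left out ...]
.5482, 0.1774, 0.0778], 0.52, [260.0, 140.0])]
glue_bottle [([0.7374, -0.112, 0.0924], 0.67, [409.0, 183.0])]
{'t': 0.9, 'joint_positions': array([73.6319, 21.9671,  0.938 , 78.5019, -0.3597, 79.5373, -2.6639]), 'joint_vel': array([ 0.0441,  0.0121, -0.0638,  0.1556,  0.0056, -0.0071,  0.0737]), 'effort': array([  0.0006, -62.7332,   0.8431, -37.2082,   0.0164,   0.0026,
        -0.0001]), 'tcp_pos': array([ 0.1381, -0.6095,  0.2453]), 'tool_rot': array([[ 0.221 , -0.9753,  0.    ],
       [-0.9753, -0.221 ,  0.0001],
       [-0.0001, -0.    , -1.    ]]), 'contact_force': array([-0.5446,  0.9771,  0.3394]), 'wrist_torque': array([ 0.0204,  0.0058, -0.0169]), 'finger_gap': 0.9985925933249961}
```

View pics/top0.png

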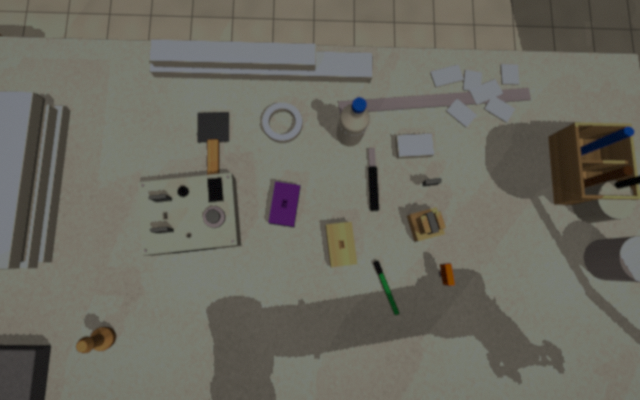

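View pics/side0.png

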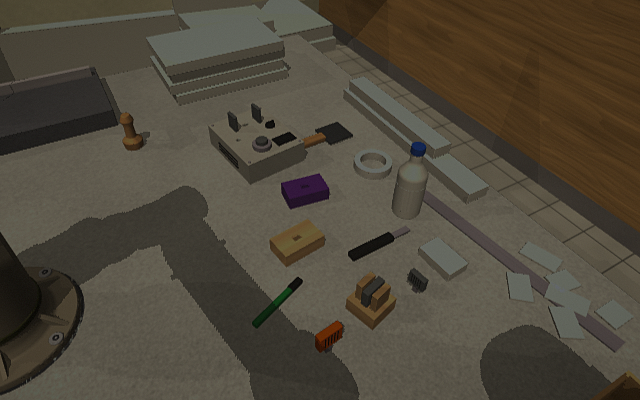

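```bash
python3 - <<'E'
import cv2,numpy as np
t=cv2.imread('pics/top0.png');s=cv2.imread('pics/side0.png')
def cr(im,x,y,w,h,f): return np.clip(cv2.resize(im[y:y+h,x:x+w],None,fx=f,fy=f,interpolation=cv2.INTER_CUBIC)*1.5,0,255).astype(np.uint8)
cv2.imwrite('pics/c1.png',np.hstack([cr(t,400,195,55,55,7),cr(s,340,265,60,60,7)[:385,:400]]))
cv2.imwrite('pics/c2.png',np.hstack([cr(t,315,210,50,65,6),cr(s,265,215,65,65,6)]))
cv2.imwrite('pics/c3.png',np.hstack([cr(t,135,165,110,95,4)[:360],cr(s,205,95,90,90,4)]))
E
```

```text
(no output)
```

View pics/c1.png

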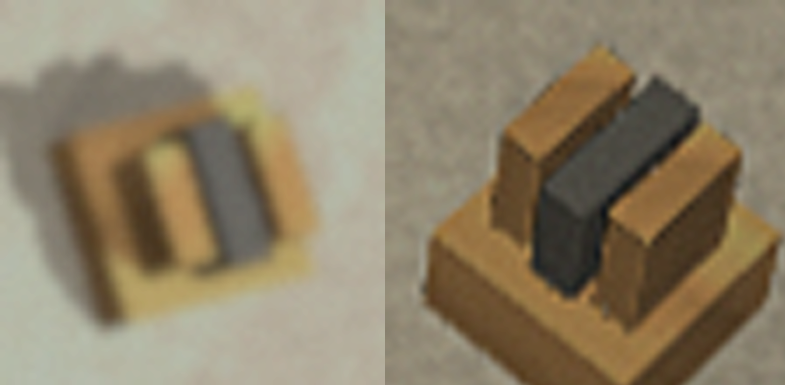

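View pics/c2.png

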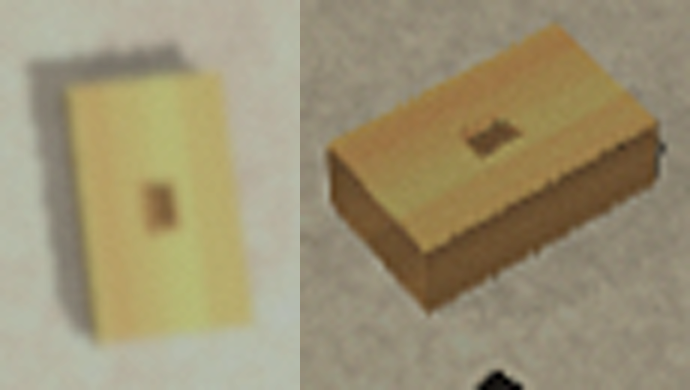

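View pics/c3.png

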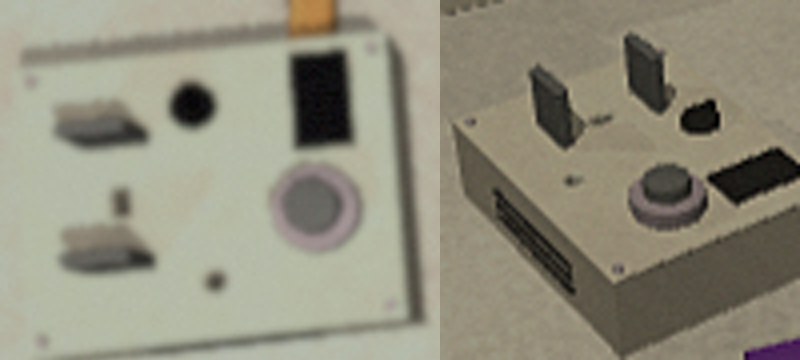

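```bash
cat > fit.py <<'E'
from h import *
from scipy.optimize import least_squares
from scipy.spatial.transform import Rotation as Ro
np.set_printoptions(precision=4,suppress=True)
C={'top':dict(fx=385.4004490677393,fy=385.4004490677393,cx=314.57615752495775,cy=202.20079612724197,position=[.4589,-.0049,.8387],attitude=0),}
import json
import os,pickle
if not os.path.exists('cams.pkl'):
    C={}
    for n in ['top','side']:
        c=bot.camera(n); C[n]={k:v for k,v in c.items()}
    pickle.dump(C,open('cams.pkl','wb'))
C=pickle.load(open('cams.pkl','rb'))
def o(p,x0,y0,f,dx=0): return [(p[0]-dx+.5)/f-.5+x0,(p[1]+.5)/f-.5+y0]
T1=lambda *p:o(p,400,195,7); S1=lambda *p:o(p,340,265,7,385)
T2=lambda *p:o(p,315,210,6); S2=lambda *p:o(p,265,215,6,300)
T3=lambda *p:o(p,135,165,4); S3=lambda *p:o(p,205,95,4,440)
# (obj, cam, local pt mm, pixel)
h=[('top',(-30,30,30),T1(122,320)),('top',(30,30,30),T1(65,145)),('top',(30,-30,30),T1(255,88)),('top',(-30,-30,30),T1(312,270)),
('top',(22,7,66),T1(190,128)),('top',(22,-7,66),T1(232,118)),('top',(-22,-7,66),T1(270,262)),('top',(-22,7,66),T1(222,272)),
('side',(-30,30,30),S1(430,238)),('side',(30,-30,30),S1(778,232)),('side',(-22,7,66),S1(545,185)),('side',(22,7,66),S1(652,78)),('side',(22,-7,66),S1(700,112)),('side',(-22,-7,66),S1(585,215))]
r=[('top',(45,27.5,30),T2(71,88)),('top',(45,-27.5,30),T2(217,75)),('top',(-45,-27.5,30),T2(252,323)),('top',(-45,27.5,30),T2(100,340)),('top',(0,0,30),T2(160,207)),
('side',(-45,27.5,30),S2(328,148)),('side',(45,27.5,30),S2(558,25)),('side',(45,-27.5,30),S2(658,125)),('side',(-45,-27.5,30),S2(427,248)),('side',(0,0,30),S2(492,138)),('side',(-45,-27.5,0),S2(430,312))]
b=[('top',(-75,-95,55),T3(408,320)),('top',(75,-95,55),T3(387,35)),('top',(-15,-55,73),T3(314,207)),('top',(0,45,55),T3(121,202)),('top',(-45,0,55),T3(215,281)),
('side',(-75,95,55),S3(455,122)),('side',(-75,-95,55),S3(615,282)),('side',(-15,-55,73),S3(667,180)),('side',(0,45,55),S3(600,119)),('side',(-45,0,55),S3(573,180))]
O=[h,r,b]
def camw(n,q):
    c=dict(C[n]); i=0 if n=='top' else 6
    c['attitude']=np.array(c['attitude'])@Ro.from_rotvec(q[i:i+3]).as_matrix(); c['position']=np.array(c['position'])+q[i+3:i+6]; return c
def W(x,L):
    L=np.array(L)/1000;cs,sn=np.cos(x[2]),np.sin(x[2]);return np.stack([x[0]+cs*L[...,0]-sn*L[...,1],x[1]+sn*L[...,0]+cs*L[...,1],L[...,2]],-1)
def res(v,full=False):
    q=v[9:];e=[]
    for i,ob in enumerate(O):
        for n,L,p in ob: e.append(proj(camw(n,q),W(v[3*i:3*i+3],L))[0]-p)
    if full:return np.array(e)
    return np.r_[np.ravel(e)/0.7,q.reshape(4,3)[[0,2]].ravel()/.002,q.reshape(4,3)[[1,3]].ravel()/.0015]
if __name__=='__main__':
    s=least_squares(res,np.r_[.54,-.255,.2,.497,-.085,.1,.55,.225,0.05,np.zeros(12)],loss='soft_l1')
    v=s.x;pickle.dump(v,open('fit.pkl','wb'))
    for i in range(3): print(v[3*i:3*i+2],np.degrees(v[3*i+2]))
    print(v[9:]);print(res(v,True).T.round(1))
    print('terminal',W(v[6:9],(0,45,55)),'button',W(v[6:9],(-15,-55,73)))
    # overlay
    boxes={0:[(0,0,0,60,60,30),(0,0,30,44,14,36),(0,16,30,36,12,38),(0,-16,30,36,12,38)],1:[(0,0,0,90,55,30),(0,0,30,15,9,0)],2:[(0,0,0,150,190,55),(32,45,55,8,34,40),(-32,45,55,8,34,40),(0,45,55,14,8,0),(-15,-55,73,28,28,0)]}
    for n in C:
        im=cv2.resize(cv2.imread('pics/%s0.png'%n),None,fx=4,fy=4,interpolation=cv2.INTER_CUBIC)
        for i,bs in boxes.items():
            for x,y,z,a,bb,hh in bs:
                L=np.array([(x+sx*a/2,y+sy*bb/2,z+sz*hh) for sx in(-1,1) for sy in(-1,1) for sz in(0,1)])
                P=((proj(camw(n,v[9:]),W(v[3*i:3*i+3],L))+.5)*4-.5)
                for j in range(8):
                    for k in (1,2,4):
                        if not j&k: cv2.line(im,tuple(np.int32(P[j].round())),tuple(np.int32(P[j|k].round())),(0,0,255),1)
        cr={'top':[(400,195,55,55),(315,210,50,65),(135,165,110,95)],'side':[(340,265,60,60),(265,215,65,65),(205,95,110,90)]}[n]
        hs=[im[y*4:(y+hh)*4,x*4:(x+w)*4] for x,y,w,hh in cr]; H=400
        out=np.zeros((H,sum(i.shape[1] for i in hs),3),np.uint8);xx=0
        for i in hs: out[:min(H,i.shape[0]),xx:xx+i.shape[1]]=i[:H]; xx+=i.shape[1]
        cv2.imwrite('pics/ov_%s.png'%n,out[:, :]) ; print(out.shape)
E
python3 fit.py
```

```text
[ 0.5481 -0.2636] 16.071431361220434
[ 0.5033 -0.0815] 7.430536903080663
[0.5597 0.2356] 6.975542020215675
[-0.0001 -0.0001 -0.0004 -0.0002  0.0001  0.0018 -0.0008 -0.0003  0.0007
  0.0002 -0.0001 -0.0001]
[[ 0.6  0.2 -0.4  0.2 -1.1 -0.6  0.6  1.  -0.1  0.3 -1.2  0.5  0.3 -0.2
  -0.8  0.6  0.4 -0.4 -0.1  0.  -0.1  0.2 -0.1  0.4 -0.2  0.1 -0.1 -0.4
  -0.   0.  -0.7 -0.5 -0.   0.7  0.3]
 [ 1.2 -1.  -0.1  1.   0.  -0.3 -0.1  0.2 -0.4  0.4 -0.2 -0.5 -0.5  0.6
  -0.1 -0.9  0.5  0.8 -0.2 -0.5 -0.1 -0.1  1.1 -0.6  0.7  0.1 -0.7 -0.1
   0.  -0.  -0.2  0.5  0.8  0.   0.1]]
terminal [0.5543 0.2803 0.055 ] button [0.5515 0.1792 0.073 ]
(400, 860, 3)
(400, 940, 3)
```

```bash
python3 -c "
import cv2
for n in ['top','side']: cv2.imwrite('pics/ovv_%s.png'%n,cv2.resize(cv2.imread('pics/ov_%s.png'%n),(790,360),interpolation=cv2.INTER_AREA))"
```

```text
(no output)
```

View pics/ovv_top.png

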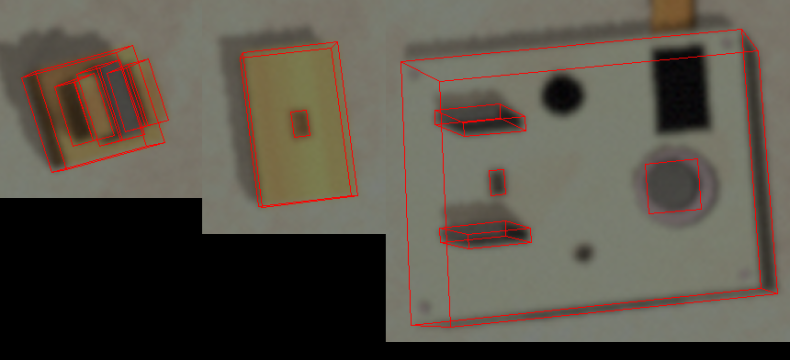

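View pics/ovv_side.png

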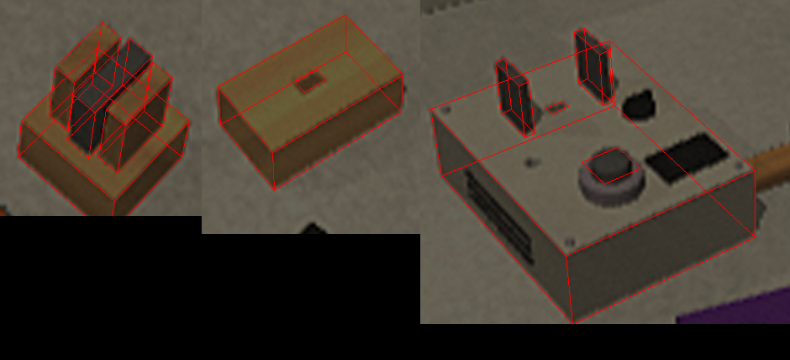

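Things that could be mistaken for the probe in the top view: the orange probe at (447,274), the small grey one lying at (432,182), and the grey one between the holder's cheeks at (427,222). I choose the one in the holder, because it is grey, larger and upright. For the rest block I use the plywood one at (341,245), not the purple one at (286,204). The crops confirm both choices.

{"api": "move_arm", "payload": {"increments": [[[8.5, -1.76, -3.4, 0, 0, 0, 0], [8.5, -1.76, -3.4, 0, 0, 0, 0], [8.5, -1.76, -3.4, 0, 0, 0, 0], [8.5, -1.76, -3.4, 0, 0, 0, 0], [8.5, -1.76, -3.4, 0, 0, 0, 0], [8.5, -1.76, -3.4, 0, 0, 0, 0], [8.5, -1.76, -3.4, 0, 0, 0, 0]]], "force": 40}}

```text
t: 1.58
tcp_pos: [0.3442, -0.4354, 0.2456]
tool_rot: [[0.221, -0.975, 0.0], [-0.975, -0.221, -0.0], [0.001, -0.0, -1.0]]
contact_force: [1.6, -1.0, 0.9]
finger_gap: 0.994
```

{"api": "move_arm", "payload": {"increments": [[[8.5, -1.76, -3.4, 0, 0, 0, 0], [8.5, -1.76, -3.4, 0, 0, 0, 0], [8.5, -1.76, -3.4, 0, 0, 0, 0], [8.5, -1.76, -3.4, 0, 0, 0, 0], [8.5, -1.76, -3.4, 0, 0, 0, 0], [8.5, -1.76, -3.4, 0, 0, 0, 0], [8.5, -1.76, -3.4, 0, 0, 0, 0]]]}}

```text
t: 2.17
tcp_pos: [0.5491, -0.2627, 0.2456]
tool_rot: [[0.221, -0.975, 0.0], [-0.975, -0.221, -0.0], [0.0, -0.0, -1.0]]
contact_force: [0.4, 0.0, 1.0]
finger_gap: 0.996
```

{"api": "move_arm", "payload": {"increments": [[[8.5, 0, 0, 0, 0, 0, -7], [8.5, 0, 0, 0, 0, 0, -7], [8.5, 0, 0, 0, 0, 0, -7], [8.5, 0, 0, 0, 0, 0, -7], [8.5, 0, 0, 0, 0, 0, -7], [8.5, 0, 0, 0, 0, 0, -7], [8.5, 0, 0, 0, 0, 0, -7]]]}}

```text
t: 2.75
tcp_pos: [0.5479, -0.2641, 0.2453]
tool_rot: [[0.884, -0.468, 0.0], [-0.468, -0.884, -0.0], [0.0, 0.0, -1.0]]
contact_force: [-0.5, 0.0, 0.2]
finger_gap: 0.994
```

{"api": "move_arm", "payload": {"increments": [[[8.5, 0, 0, 0, 0, 0, -7], [8.5, 0, 0, 0, 0, 0, -7], [8.5, 0, 0, 0, 0, 0, -7], [8.5, 0, 0, 0, 0, 0, -7], [8.5, 0, 0, 0, 0, 0, -7], [8.5, 0, 0, 0, 0, 0, -7]]]}}

```text
t: 3.25
tcp_pos: [0.5479, -0.2641, 0.2454]
tool_rot: [[0.97, 0.244, 0.0], [0.244, -0.97, -0.0], [0.0, 0.0, -1.0]]
contact_force: [0.3, -0.3, 0.6]
finger_gap: 0.993
```

{"api": "move_arm", "payload": {"increments": [[[8.5, 0, -0.05, 3, 0, 0, -2], [8.5, 0, 0, 3.4, 0, 0, 0], [8.5, 0, 0, 3.4, 0, 0, 0], [8.5, 0, 0, 3.4, 0, 0, 0], [8.5, 0, 0, 0.3, 0, 0, 0], [8.5, 0, 0, 0, 0, 0, 0]]]}}

```text
t: 3.75
tcp_pos: [0.5464, -0.2631, 0.1086]
tool_rot: [[0.962, 0.272, -0.004], [0.272, -0.962, 0.002], [-0.003, -0.003, -1.0]]
contact_force: [0.7, -0.3, 1.3]
finger_gap: 0.996
```

```bash
cat > look.py <<'E'
import sys
from h import *
tag=sys.argv[1]
def crop(im,x,y,w,h,f): return np.clip(cv2.resize(im[y:y+h,x:x+w],None,fx=f,fy=f,interpolation=cv2.INTER_CUBIC)*1.5,0,255).astype(np.uint8)
a=list(map(int,sys.argv[2:10]))
c=cam('top');t=crop(c['frame'][:,:,::-1],*a[:4],4);c=cam('side');s=crop(c['frame'][:,:,::-1],*a[4:],4)
H=max(t.shape[0],s.shape[0]);o=np.zeros((H,t.shape[1]+s.shape[1],3),np.uint8);o[:t.shape[0],:t.shape[1]]=t;o[:s.shape[0],t.shape[1]:]=s
cv2.imwrite('pics/%s.png'%tag,o);s=bot.sense();print(s['t'],s['tcp_pos'],s['finger_gap'],s['contact_force'])
E
python3 look.py l1 380 160 95 110 320 230 95 110
```

```text
3.85 [ 0.54898744 -0.26384826  0.11248674] 0.9935276269439224 [-0.45447479 -0.45286926 -0.04959657]
```

View pics/l1.png

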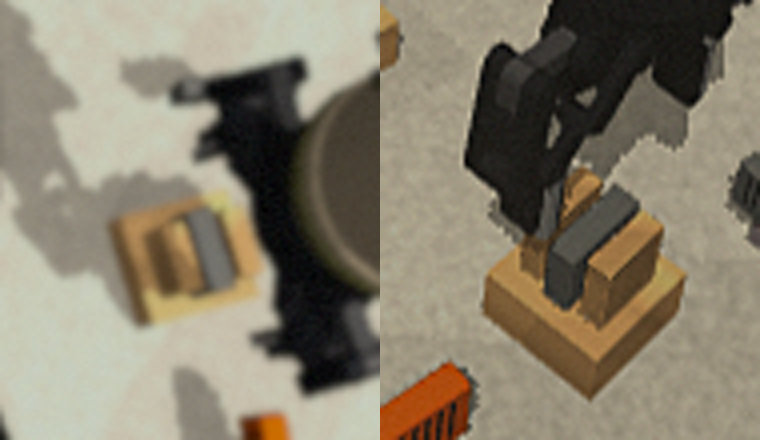

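```bash
python3 - <<'E'
import pickle;from h import *
C=pickle.load(open('cams.pkl','rb'));y=np.radians(16.07)
for s in(-1,1):
  for z in (.098,.111):
    p=np.array([.5488+s*.0425*np.cos(y),-.2638+s*.0425*np.sin(y),z])
    print(s,z,(proj(C['side'],p)[0]-[320,230])*4+[380,0],(proj(C['top'],p)[0]-[380,160])*4)
E
```

```text
-1 0.098 [535.0241136  237.18808471] [258.90978455 325.42664521]
-1 0.111 [537.77931574 216.86104555] [268.75437    323.77486747]
1 0.098 [669.02713192 114.84709213] [204.92278063 157.91183086]
1 0.111 [673.20293704  94.32805902] [213.67127269 153.40342164]
```

{"api": "move_arm", "payload": {"increments": [[[8.5, 0, 0, 2.2, 0, 0, 0], [8.5, 0, 0, 2.0, 0, 0, 0], [8.5, 0, 0, 1.5, 0, 0, 0], [8.5, 0, 0, 0.4, 0, 0, 0], [8.5, 0, 0, 0, 0, 0, 0], [8.5, 0, 0, 0, 0, 0, 0]]]}}

```text
t: 4.35
tcp_pos: [0.5492, -0.264, 0.0516]
tool_rot: [[0.962, 0.272, 0.003], [0.272, -0.962, -0.001], [0.002, 0.002, -1.0]]
contact_force: [0.6, 0.5, -0.4]
finger_gap: 0.995
```

{"api": "move_arm", "payload": {"increments": [[[3.8, 0, 0, 0, 0, 0, 0], [3.8, 0, 0, 0, 0, 0, 0], [3.8, 0, 0, 0, 0, 0, 0], [3.8, 0, 0, 0, 0, 0, 0], [3.8, 0, 0, 0, 0, 0, 0], [3.8, 0, 0, 0, 0, 0, 0]]], "force": 40}}

```text
t: 4.85
tcp_pos: [0.5484, -0.2638, 0.0504]
tool_rot: [[0.962, 0.272, 0.001], [0.272, -0.962, -0.001], [0.001, 0.001, -1.0]]
contact_force: [-0.9, -0.6, 6.2]
finger_gap: 0.507
```

{"api": "move_arm", "payload": {"increments": [[[3.8, 0, 0, 0, 0, 0, 0], [3.8, 0, 0, -0.3, 0, 0, 0], [3.8, 0, 0, -0.6, 0, 0, 0], [3.8, 0, 0, -0.8, 0, 0, 0], [3.8, 0, 0, -1.0, 0, 0, 0], [3.8, 0, 0, -1.0, 0, 0, 0]]]}}

```text
t: 5.35
tcp_pos: [0.5479, -0.2635, 0.0874]
tool_rot: [[0.962, 0.272, 0.0], [0.272, -0.962, 0.0], [0.0, -0.0, -1.0]]
contact_force: [0.1, 0.7, -0.3]
finger_gap: 0.503
```

{"api": "move_arm", "payload": {"increments": [[[3.8, 0, 0, -1.5, 0, 0, 0], [3.8, 0, 0, -1.5, 0, 0, 0], [3.8, 0, 0, -1.5, 0, 0, 0], [3.8, 0, 0, -1.5, 0, 0, 0], [3.8, 0, 0, 0, 0, 0, 0], [3.8, 0, 0, 0, 0, 0, 0]]]}}

```text
t: 5.85
tcp_pos: [0.5485, -0.2638, 0.1478]
tool_rot: [[0.962, 0.272, 0.002], [0.272, -0.962, -0.001], [0.002, 0.002, -1.0]]
contact_force: [-0.6, -0.2, -0.5]
finger_gap: 0.505
```

```bash
python3 look.py l2 380 150 95 110 320 180 95 130
```

```text
5.95 [ 0.54738485 -0.26344241  0.14576719] 0.5041975435518735 [-0.5381755  -0.16876547 -0.7661863 ]
```

View pics/l2.png

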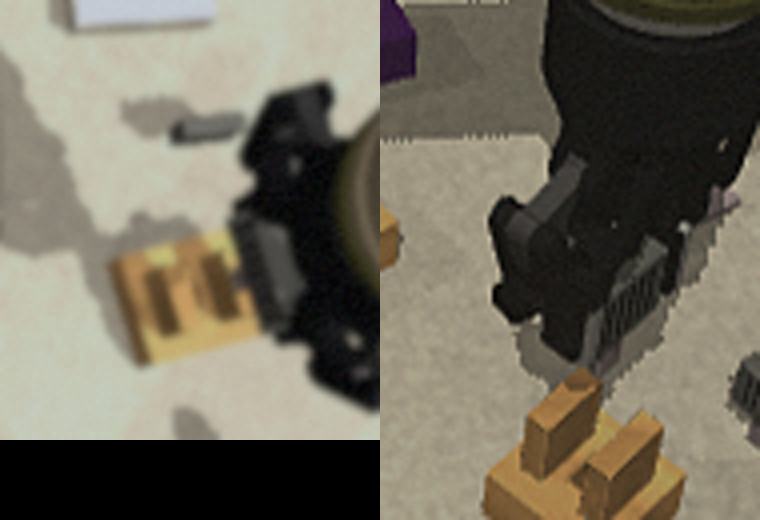

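{"api": "move_arm", "payload": {"increments": [[[3.8, 0, 0, 0, 0, 0, 4.3], [3.8, 0, 0, 0, 0, 0, 4.3], [3.8, -0.35, -3.1, 0, 0, 0, 0], [3.8, -0.35, -3.1, 0, 0, 0, 0], [3.8, -0.35, -3.1, 0, 0, 0, 0], [3.8, -0.35, -3.1, 0, 0, 0, 0], [3.8, -0.35, -3.1, 0, 0, 0, 0], [3.8, -0.35, -3.1, 0, 0, 0, 0]]]}}

```text
t: 6.62
tcp_pos: [0.5025, -0.0802, 0.1453]
tool_rot: [[0.992, 0.125, -0.002], [0.125, -0.992, 0.0], [-0.002, -0.001, -1.0]]
contact_force: [1.2, -0.2, -0.2]
finger_gap: 0.509
```

{"api": "move_arm", "payload": {"increments": [[[3.8, 0, 0, 1.5, 0, 0, 0], [3.8, 0, 0, 1.5, 0, 0, 0], [3.8, 0, 0, 0.6, 0, 0, 0], [3.8, 0, 0, 0, 0, 0, 0], [3.8, 0, 0, 0, 0, 0, 0], [3.8, 0, 0, 0, 0, 0, 0], [3.8, 0, 0, 0, 0, 0, 0]]]}}

```text
t: 7.2
tcp_pos: [0.5043, -0.0819, 0.111]
tool_rot: [[0.992, 0.124, 0.001], [0.124, -0.992, -0.0], [0.001, 0.0, -1.0]]
contact_force: [-0.2, 0.0, -1.1]
finger_gap: 0.504
```

```bash
python3 look.py l3 290 180 95 110 250 170 95 120;python3 -c "
from h import *
for i in range(1): print(bot.sense()['tool_rot'])"
```

```text
7.3 [ 0.5041742  -0.08183851  0.11090373] 0.5070336072902816 [ 0.41190092 -0.08794205  0.00662075]
[[ 9.92241740e-01  1.24319270e-01  1.02416558e-03]
 [ 1.24319456e-01 -9.92242238e-01 -1.19963844e-04]
 [ 1.00130653e-03  2.46356841e-04 -9.99999468e-01]]
```

View pics/l3.png

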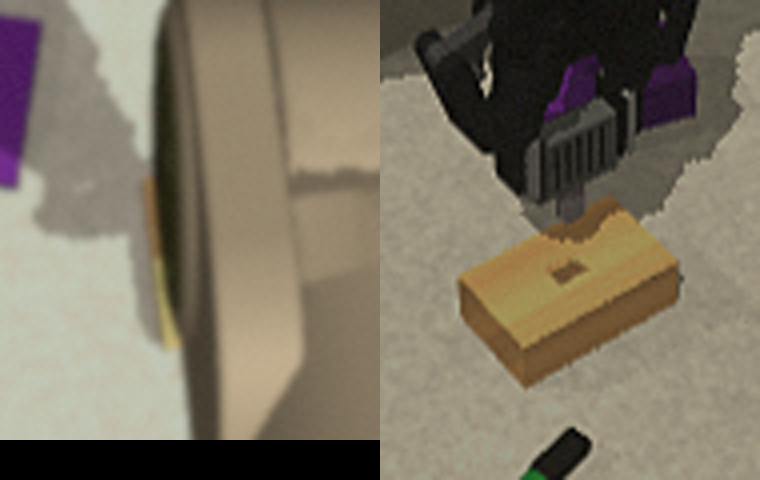

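```bash
python3 - <<'E'
import pickle;from h import *
from fit import camw
C=pickle.load(open('cams.pkl','rb'));v=pickle.load(open('fit.pkl','rb'))
for p in ([.5042,-.0818,.0645],[.5042,-.0818,.0905],[.5033,-.0815,.03]):
    for c in (C['side'],camw('side',v[9:])): print(p,(proj(c,p)[0]-[250,170])*4+[381.5,1.5])
E
```

```text
[0.5042, -0.0818, 0.0645] [571.8659 220.8995]
[0.5042, -0.0818, 0.0645] [570.7427 219.3663]
[0.5042, -0.0818, 0.0905] [571.2929 181.464 ]
[0.5042, -0.0818, 0.0905] [570.1861 179.9304]
[0.5033, -0.0815, 0.03] [570.6277 271.0403]
[0.5033, -0.0815, 0.03] [569.4839 269.5047]
```

{"api": "move_arm", "payload": {"increments": [[[3.8, -0.08, -0.03, 1.0, 0, 0, 0], [3.8, 0, 0, 1.0, 0, 0, 0], [3.8, 0, 0, 0.8, 0, 0, 0], [3.8, 0, 0, 0.4, 0, 0, 0], [3.8, 0, 0, 0.4, 0, 0, 0], [3.8, 0, 0, 0.4, 0, 0, 0], [3.8, 0, 0, 0.4, 0, 0, 0], [3.8, 0, 0, 0, 0, 0, 0]]]}}

```text
t: 7.97
tcp_pos: [0.5025, -0.0814, 0.0656]
tool_rot: [[0.992, 0.125, -0.001], [0.125, -0.992, 0.0], [-0.001, -0.0, -1.0]]
contact_force: [-0.0, -0.0, -0.2]
finger_gap: 0.508
```

{"api": "move_arm", "payload": {"increments": [[[3.8, 0, 0, 0.4, 0, 0, 0], [3.8, 0, 0, 0.4, 0, 0, 0], [3.8, 0, 0, 0.4, 0, 0, 0], [3.8, 0, 0, 0.3, 0, 0, 0], [3.8, 0, 0, 0, 0, 0, 0], [3.8, 0, 0, 0, 0, 0, 0], [3.8, 0, 0, 0, 0, 0, 0]]]}}

```text
t: 8.55
tcp_pos: [0.503, -0.0814, 0.0514]
tool_rot: [[0.992, 0.125, 0.0], [0.125, -0.992, 0.0], [0.0, -0.0, -1.0]]
contact_force: [-0.5, -0.4, -1.1]
finger_gap: 0.506
```

Tip is ~1 mm short of seating; nudge down, then open.

{"api": "move_arm", "payload": {"increments": [[[3.8, 0, 0, 0.1, 0, 0, 0], [3.8, 0, 0, 0, 0, 0, 0], [8.5, 0, 0, 0, 0, 0, 0], [8.5, 0, 0, 0, 0, 0, 0], [8.5, 0, 0, 0, 0, 0, 0], [8.5, 0, 0, 0, 0, 0, 0], [8.5, 0, 0, 0, 0, 0, 0], [8.5, 0, 0, 0, 0, 0, 0]]]}}

```text
t: 9.22
tcp_pos: [0.503, -0.0814, 0.0504]
tool_rot: [[0.992, 0.125, 0.0], [0.125, -0.992, 0.0], [0.0, -0.0, -1.0]]
contact_force: [-0.8, -0.0, 0.7]
finger_gap: 1.0
```

{"api": "move_arm", "payload": {"increments": [[[8.5, 0, 0, -0.5, 0, 0, 0], [8.5, 0, 0, -1.5, 0, 0, 0], [8.5, 0, 0, -2, 0, 0, 0], [8.5, 0, 0, -2, 0, 0, 0], [8.5, 0, 0, -2, 0, 0, 0], [8.5, 0, 0, 0, 0, 0, 0], [8.5, 0, 0, 0, 0, 0, 0]]]}}

```text
t: 9.8
tcp_pos: [0.5038, -0.0816, 0.1318]
tool_rot: [[0.992, 0.125, 0.003], [0.125, -0.992, -0.001], [0.003, 0.001, -1.0]]
contact_force: [0.2, 0.4, -0.6]
finger_gap: 0.995
```

```bash
python3 look.py l4 290 180 95 110 250 170 95 120
```

```text
9.9 [ 0.50252061 -0.08146257  0.12992387] 0.9946258984782439 [-0.14271767 -0.01956414 -0.2774656 ]
```

View pics/l4.png

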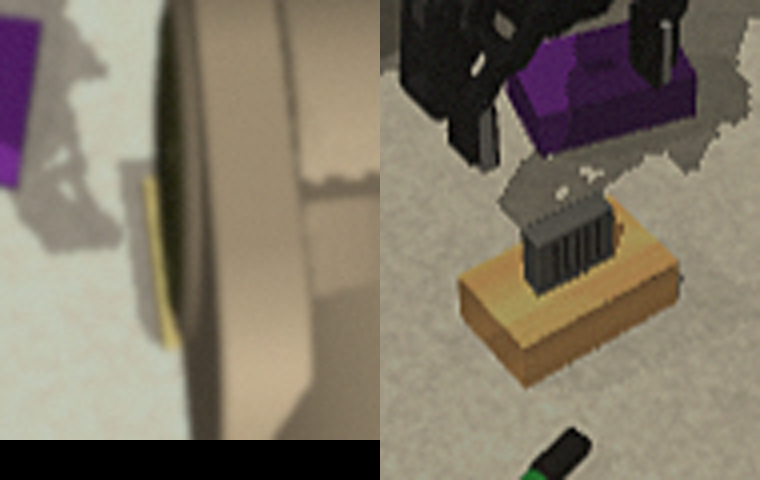

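{"api": "move_arm", "payload": {"increments": [[[8.5, 0, 0, 0, 0, 0, -7], [8.5, 0, 0, 0, 0, 0, -7], [8.5, 0, 0, 0, 0, 0, -7], [8.5, 0, 0, 0, 0, 0, -7], [8.5, 0, 0, 0, 0, 0, -7], [8.5, 0, 0, 0, 0, 0, -7], [8.5, 0, 0, 0, 0, 0, -7]]]}}

```text
t: 10.48
tcp_pos: [0.5022, -0.0813, 0.1292]
tool_rot: [[0.552, 0.834, -0.002], [0.834, -0.552, 0.001], [-0.0, -0.002, -1.0]]
contact_force: [-1.1, -0.1, 0.7]
finger_gap: 1.0
```

{"api": "move_arm", "payload": {"increments": [[[8.5, 0, 0, 0, 0, 0, -7], [8.5, 0, 0, 0, 0, 0, -7], [8.5, 0, 0, 0, 0, 0, -7], [8.5, 0, 0, 0, 0, 0, -7], [8.5, 0, 0, 0, 0, 0, -7], [8.5, 0, 0, 0, 0, 0, -6], [8.5, 0, 0, 0, 0, 0, 0], [8.5, 0, 0, 0, 0, 0, 0]]]}}

```text
t: 11.15
tcp_pos: [0.5023, -0.0814, 0.1295]
tool_rot: [[-0.121, 0.993, -0.001], [0.993, 0.121, 0.001], [0.001, -0.001, -1.0]]
contact_force: [0.4, 0.2, 0.3]
finger_gap: 0.999
```

```bash
python3 look.py l5 290 180 95 110 250 170 95 120; python3 -c "
from h import *
print(bot.sense()['tool_rot'], bot.sense()['joint_positions'])"
```

```text
11.25 [ 0.50259454 -0.08136703  0.12984509] 0.9957124588123026 [-0.77702749 -0.07418569  0.730387  ]
[[-1.21373384e-01  9.92606575e-01 -8.30606794e-04]
 [ 9.92606757e-01  1.21373803e-01  4.74377395e-04]
 [ 5.71684026e-04 -7.66889126e-04 -9.99999543e-01]] [ 46.58749814  19.60090108 -48.65378138 103.72655764  16.2393982
  64.01490777  89.32183788]
```

View pics/l5.png

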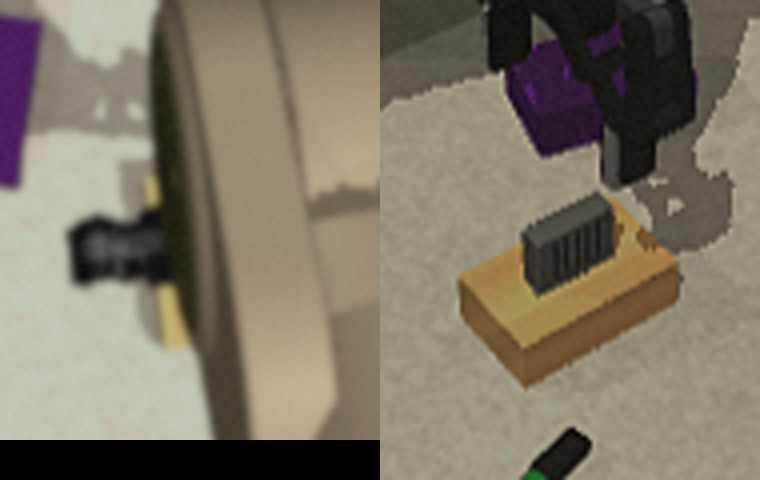

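{"api": "move_arm", "payload": {"increments": [[[8.5, 0, 0.05, 2, 0, 0, 0], [8.5, 0, 0, 2, 0, 0, 0], [8.5, 0, 0, 2, 0, 0, 0], [8.5, 0, 0, 1.2, 0, 0, 0], [8.5, 0, 0, 0.45, 0, 0, 0], [8.5, 0, 0, 0, 0, 0, 0], [8.5, 0, 0, 0, 0, 0, 0]]]}}

```text
t: 11.83
tcp_pos: [0.5038, -0.0812, 0.0544]
tool_rot: [[-0.124, 0.992, 0.001], [0.992, 0.124, 0.0], [0.0, 0.001, -1.0]]
contact_force: [-0.4, 0.6, -0.1]
finger_gap: 0.992
```

{"api": "move_arm", "payload": {"increments": [[[1.0, 0, 0, 0, 0, 0, 0], [1.0, 0, 0, 0, 0, 0, 0], [1.0, 0, 0, 0, 0, 0, 0], [1.0, 0, 0, 0, 0, 0, 0], [1.0, 0, 0, 0, 0, 0, 0], [1.0, 0, 0, 0, 0, 0, 0], [1.0, 0, 0, 0, 0, 0, 0], [1.0, 0, 0, 0, 0, 0, 0]]]}}

```text
t: 12.5
tcp_pos: [0.5036, -0.0814, 0.0541]
tool_rot: [[-0.125, 0.992, 0.0], [0.992, 0.125, -0.0], [-0.0, 0.0, -1.0]]
contact_force: [-0.8, -0.7, 3.6]
finger_gap: 0.155
```

{"api": "move_arm", "payload": {"increments": [[[1.0, 0, 0, 0, 0, 0, 0], [1.0, 0, 0, -0.4, 0, 0, 0], [1.0, 0, 0, -1.0, 0, 0, 0], [1.0, 0, 0, -1.0, 0, 0, 0], [1.0, 0, 0, -1.0, 0, 0, 0], [1.0, 0, 0, -2.0, 0, 0, 0], [1.0, 0, 0, -3.0, 0, 0, 0], [1.0, 0, 0, -3.0, 0, 0, 0]]]}}

```text
t: 13.17
tcp_pos: [0.5029, -0.081, 0.1694]
tool_rot: [[-0.125, 0.992, -0.001], [0.992, 0.125, 0.001], [0.001, -0.001, -1.0]]
contact_force: [1.7, -0.4, -0.7]
finger_gap: 0.153
```

{"api": "move_arm", "payload": {"increments": [[[1.0, 0, 0, -0.6, 0, 0, 0], [1.0, 0, 0, 0, 0, 0, 0], [1.0, 0, 0, 0, 0, 0, 0]]]}}

```text
t: 13.42
tcp_pos: [0.5034, -0.0815, 0.1741]
tool_rot: [[-0.125, 0.992, 0.001], [0.992, 0.125, -0.001], [-0.001, 0.001, -1.0]]
contact_force: [-0.3, 0.5, -0.7]
finger_gap: 0.157
```

```bash
python3 look.py l6 290 180 95 110 250 120 95 120; python3 -c "
from h import *
print(bot.sense()['tool_rot'], bot.sense()['joint_positions'])"
```

```text
13.5167 [ 0.50256272 -0.08144335  0.17271337] 0.15677874305493647 [-0.24684577  0.17688702 -0.24258145]
[[-1.24631043e-01  9.92201380e-01 -1.87718578e-03]
 [ 9.92202996e-01  1.24631876e-01  3.32681609e-04]
 [ 5.64044335e-04 -1.82108689e-03 -9.99998183e-01]] [ 48.04918997  16.87875556 -49.88658359 100.69735039  13.74567012
  68.9161647   91.51617308]
```

View pics/l6.png

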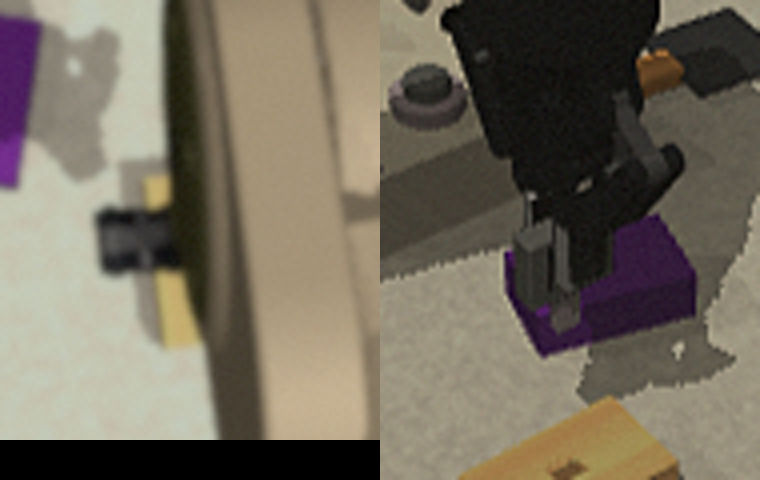

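{"api": "move_arm", "payload": {"increments": [[[1.0, 2.5, 0.7, 0, 0, 0, 0], [1.0, 3.5, 0.95, 0, 0, 0, 0], [1.0, 3.5, 0.95, 0, 0, 0, 0], [1.0, 3.5, 0.95, 0, 0, 0, 0], [1.0, 3.5, 0.95, 0, 0, 0, 0]]]}}

```text
t: 13.93
tcp_pos: [0.5267, 0.0892, 0.1724]
tool_rot: [[-0.124, 0.992, -0.002], [0.992, 0.124, -0.0], [0.0, -0.002, -1.0]]
contact_force: [1.8, -0.8, -0.2]
finger_gap: 0.157
```

{"api": "move_arm", "payload": {"increments": [[[1.0, 3.5, 0.95, 0, 0, 0, 0], [1.0, 3.5, 0.95, 0, 0, 0, 0], [1.0, 3.5, 0.95, 0, 0, 0, 0], [1.0, 3.5, 0.95, 0, 0, 0, 0], [1.0, 3.5, 0.95, 0, 0, 0, 0], [1.0, 1.25, 0.4, 0, 0, 0, 0], [1.0, 0, 0, 0, 0, 0, 0], [1.0, 0, 0, 0, 0, 0, 0]]]}}

```text
t: 14.6
tcp_pos: [0.554, 0.2815, 0.172]
tool_rot: [[-0.127, 0.992, -0.003], [0.992, 0.127, -0.0], [-0.0, -0.003, -1.0]]
contact_force: [-0.2, -1.0, -1.0]
finger_gap: 0.157
```

```bash
python3 look.py l7 130 160 95 110 205 60 95 120; python3 -c "
from h import *
print(bot.sense()['tool_rot'], bot.sense()['joint_positions'])"
```

```text
14.7 [0.5551076  0.27903835 0.17259192] 0.15346303830205751 [-0.14158581 -0.28031614 -0.38039985]
[[-0.12379167  0.99230692 -0.00161349]
 [ 0.9923074   0.12378931 -0.00149023]
 [-0.00127903 -0.00178556 -0.99999759]] [  4.96774533  32.65039954 -50.48833056  83.2871845   25.39620736
  76.09238818  49.9165056 ]
```

View pics/l7.png

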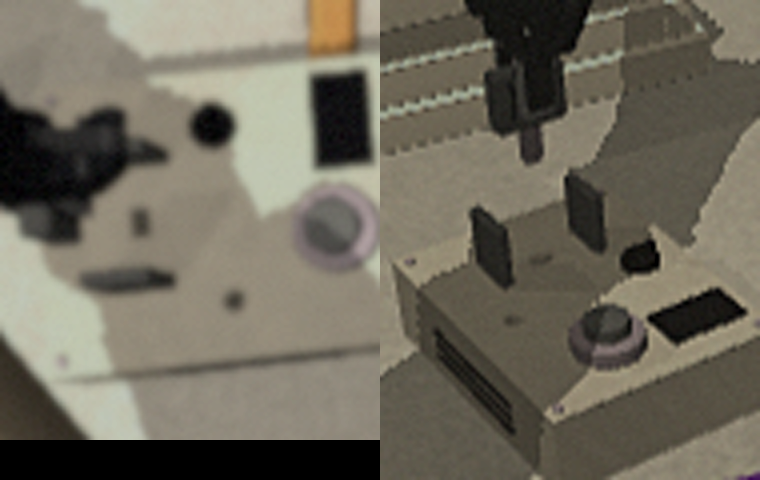

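```bash
python3 - <<'E'
import pickle;from h import *
from fit import camw
C=pickle.load(open('cams.pkl','rb'));v=pickle.load(open('fit.pkl','rb'))
for p in ([.5543,.2795,.1225],[.5543,.2795,.1485],[.5543,.2803,.055],[.5543,.2813,.055],[.5553,.2803,.055]):
    for n in ('side','top'): print(p,n,(proj(camw(n,v[9:]),p)[0]-([205,60] if n=='side' else [130,160]))*4+[381.5 if n=='side' else 1.5,1.5])
E
```

```text
[0.5543, 0.2795, 0.1225] side [533.195  162.1828]
[0.5543, 0.2795, 0.1225] top [ 90.9186 203.6744]
[0.5543, 0.2795, 0.1485] side [529.0744 122.32  ]
[0.5543, 0.2795, 0.1485] top [ 68.3781 195.6097]
[0.5543, 0.2803, 0.055] side [542.7542 259.0844]
[0.5543, 0.2803, 0.055] top [140.96   222.1184]
[0.5543, 0.2813, 0.055] side [542.0979 258.2611]
[0.5543, 0.2813, 0.055] top [138.9753 222.0829]
[0.5553, 0.2803, 0.055] side [544.2859 258.6422]
[0.5553, 0.2803, 0.055] top [141.112  220.1666]
```

{"api": "move_arm", "payload": {"increments": [[[1.0, 0, 0, 1.5, 0, 0, 0], [1.0, 0, 0, 2, 0, 0, 0], [1.0, 0, 0, 1.5, 0, 0, 0], [1.0, 0, 0, 0.7, 0, 0, 0], [1.0, 0, 0, 0, 0, 0, 0], [1.0, 0, 0, 0, 0, 0, 0], [1.0, 0, 0, 0, 0, 0, 0]]]}}

```text
t: 15.28
tcp_pos: [0.5558, 0.2803, 0.118]
tool_rot: [[-0.124, 0.992, 0.001], [0.992, 0.124, 0.001], [0.0, 0.001, -1.0]]
contact_force: [-0.5, -0.2, -0.0]
finger_gap: 0.155
```

```bash
python3 look.py l8 130 160 95 110 205 60 95 120; python3 -c "
from h import *
print(bot.sense()['tool_rot'], bot.sense()['joint_positions'])"
```

```text
15.3833 [0.55576878 0.28066335 0.11810392] 0.15289932249141372 [ 0.29276164  0.04432789 -1.09184335]
[[-1.24439518e-01  9.92225684e-01  1.73186052e-03]
 [ 9.92226990e-01  1.24438181e-01  8.59954103e-04]
 [ 6.37758975e-04  1.82541103e-03 -9.99998131e-01]] [  4.28739445  35.34682085 -49.09966296  86.89169285  27.68529799
  70.38588219  48.22169864]
```

View pics/l8.png

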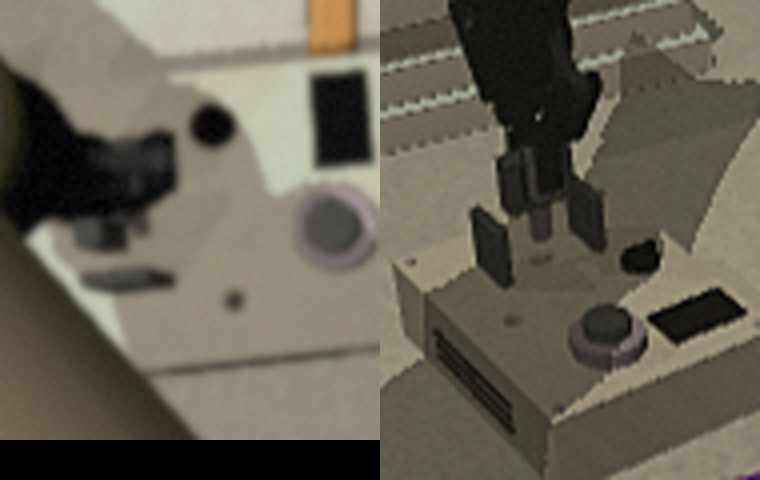

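{"api": "move_arm", "payload": {"increments": [[[1.0, 0, -0.08, 0.6, 0, 0, 0], [1.0, 0, 0, 0.4, 0, 0, 0], [1.0, 0, 0, 0.4, 0, 0, 0], [1.0, 0, 0, 0.4, 0, 0, 0], [1.0, 0, 0, 0.3, 0, 0, 0], [1.0, 0, 0, 0, 0, 0, 0]]]}}

```text
t: 15.88
tcp_pos: [0.554, 0.2803, 0.0949]
tool_rot: [[-0.125, 0.992, -0.001], [0.992, 0.125, -0.0], [-0.0, -0.001, -1.0]]
contact_force: [0.1, -0.1, -1.2]
finger_gap: 0.153
```

{"api": "move_arm", "payload": {"increments": [[[1.0, 0, 0, 0.4, 0, 0, 0], [1.0, 0, 0, 0.4, 0, 0, 0], [1.0, 0, 0, 0.4, 0, 0, 0], [1.0, 0, 0, 0.3, 0, 0, 0], [1.0, 0, 0, 0.1, 0, 0, 0], [1.0, 0, 0, 0, 0, 0, 0], [1.0, 0, 0, 0, 0, 0, 0]]]}}

```text
t: 16.47
tcp_pos: [0.5544, 0.2803, 0.0799]
tool_rot: [[-0.125, 0.992, 0.0], [0.992, 0.125, 0.0], [0.0, 0.0, -1.0]]
contact_force: [0.3, 0.0, -1.2]
finger_gap: 0.157
```

{"api": "move_arm", "payload": {"increments": [[[1.0, 0, 0, 0.1, 0, 0, 0], [1.0, 0, 0, 0.1, 0, 0, 0], [1.0, 0, 0, 0.05, 0, 0, 0], [1.0, 0, 0, 0, 0, 0, 0], [1.0, 0, 0, 0, 0, 0, 0]]]}}

```text
t: 16.88
tcp_pos: [0.5546, 0.2804, 0.0791]
tool_rot: [[-0.125, 0.992, 0.001], [0.992, 0.125, -0.0], [-0.0, 0.001, -1.0]]
contact_force: [-4.8, -3.5, 11.7]
finger_gap: 0.154
```

{"api": "move_arm", "payload": {"increments": [[[1.0, 0, 0, -0.1, 0, 0, 0], [1.0, 0, 0, 0, 0, 0, 0], [1.0, 0, 0, 0, 0, 0, 0], [6.0, 0, 0, 0, 0, 0, 0], [6.0, 0, 0, 0, 0, 0, 0], [6.0, 0, 0, 0, 0, 0, 0], [6.0, 0, 0, 0, 0, 0, 0], [6.0, 0, 0, 0, 0, 0, 0]]]}}

```text
t: 17.55
tcp_pos: [0.5543, 0.2803, 0.0781]
tool_rot: [[-0.125, 0.992, -0.0], [0.992, 0.125, 0.0], [0.0, -0.0, -1.0]]
contact_force: [0.2, -0.4, 0.8]
finger_gap: 0.701
```

{"api": "move_arm", "payload": {"increments": [[[6.0, 0, 0, -0.4, 0, 0, 0], [6.0, 0, 0, -1.0, 0, 0, 0], [6.0, 0, 0, -2.0, 0, 0, 0], [6.0, 0, 0, -3.0, 0, 0, 0], [6.0, 0, 0, -3.0, 0, 0, 0], [6.0, 0, 0, 0, 0, 0, 0], [6.0, 0, 0, 0, 0, 0, 0]]]}}

```text
t: 18.13
tcp_pos: [0.5553, 0.2814, 0.1754]
tool_rot: [[-0.125, 0.992, 0.004], [0.992, 0.125, 0.002], [0.002, 0.005, -1.0]]
contact_force: [-0.5, -0.5, -0.7]
finger_gap: 0.701
```

```bash
python3 look.py l9 130 160 95 110 205 60 95 120; python3 -c "
from h import *
print(bot.sense()['tool_rot'], bot.sense()['joint_positions'])"
```

```text
18.2333 [0.55426945 0.28011694 0.17232459] 0.7030853832821422 [-0.06787755 -0.29623586 -0.85727979]
[[-1.24764202e-01  9.92186418e-01  8.08286129e-05]
 [ 9.92186362e-01  1.24764222e-01 -3.34607314e-04]
 [-3.42077351e-04  3.84500330e-05 -9.99999941e-01]] [  4.96811797  32.56913085 -50.56931876  83.46849092  25.40403929
  75.89837621  49.8275522 ]
```

View pics/l9.png

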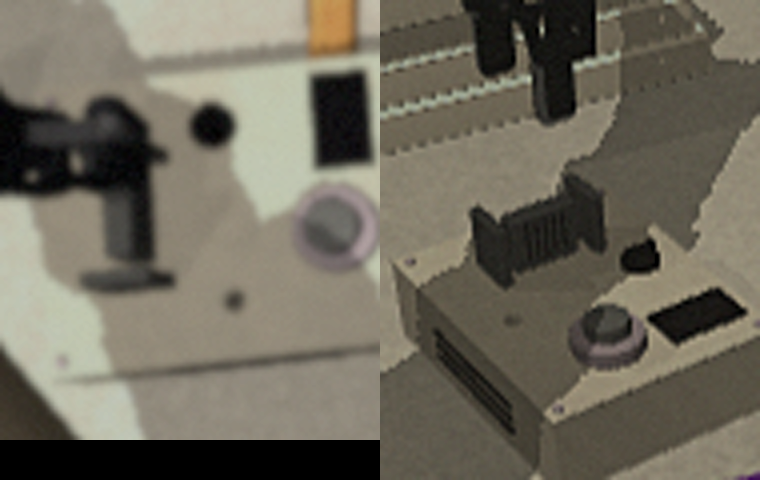

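{"api": "move_arm", "payload": {"increments": [[[0, -2.5, -0.38, 0, 0, 0, 0], [0, -2.5, -0.39, 0, 0, 0, 0], [0, -2.5, -0.38, 0, 0, 0, 0], [0, -2.5, -0.39, 0, 0, 0, 0], [0, 0, 0, 0, 0, 0, 0], [0, 0, 0, 0, 0, 0, 0], [0, 0, 0, 0, 0, 0, 0]]], "force": 20}}

```text
t: 18.82
tcp_pos: [0.5511, 0.1795, 0.1717]
tool_rot: [[-0.125, 0.992, -0.001], [0.992, 0.125, 0.0], [0.0, -0.001, -1.0]]
contact_force: [-0.4, 0.7, -0.3]
finger_gap: 0.001
```

{"api": "move_arm", "payload": {"increments": [[[0, 0, 0, 2.0, 0, 0, 0], [0, 0, 0, 2.5, 0, 0, 0], [0, 0, 0, 2.0, 0, 0, 0], [0, 0, 0, 0.7, 0, 0, 0], [0, 0, 0, 0, 0, 0, 0], [0, 0, 0, 0, 0, 0, 0], [0, 0, 0, 0, 0, 0, 0]]]}}

```text
t: 19.4
tcp_pos: [0.5521, 0.1803, 0.1017]
tool_rot: [[-0.126, 0.992, 0.002], [0.992, 0.126, 0.001], [0.001, 0.002, -1.0]]
contact_force: [0.2, 1.0, 1.1]
finger_gap: 0.005
```

```bash
python3 look.py l10 130 160 95 110 205 60 95 120; python3 -c "
from h import *
print(bot.sense()['tool_rot'], bot.sense()['joint_positions'])"
```

```text
19.5 [0.55231454 0.17988879 0.10177128] -0.004402932710933984 [-0.10638548 -0.17631497  0.04299666]
[[-1.25041889e-01  9.92149152e-01  2.14171885e-03]
 [ 9.92151308e-01  1.25040370e-01  8.29493765e-04]
 [ 5.55180217e-04  2.22863063e-03 -9.99997362e-01]] [ 15.81494556  31.51846151 -49.59177222  94.65317297  25.8818768
  65.86449057  56.79455345]
```

View pics/l10.png

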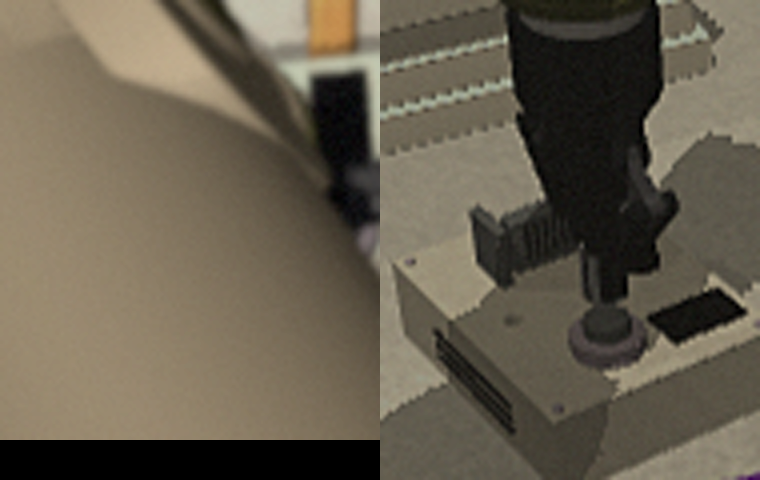

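{"api": "move_arm", "payload": {"increments": [[[0, 0, -0.06, 0.8, 0, 0, 0], [0, 0, 0, 0.6, 0, 0, 0], [0, 0, 0, 0.2, 0, 0, 0], [0, 0, 0, 0.2, 0, 0, 0], [0, 0, 0, 0, 0, 0, 0]]]}}

```text
t: 19.92
tcp_pos: [0.5515, 0.1794, 0.0848]
tool_rot: [[-0.125, 0.992, 0.002], [0.992, 0.125, -0.001], [-0.001, 0.002, -1.0]]
contact_force: [-7.6, -4.5, 22.8]
finger_gap: -0.001
```

{"api": "move_arm", "payload": {"increments": [[[0, 0, 0, 0.15, 0, 0, 0], [0, 0, 0, 0.15, 0, 0, 0], [0, 0, 0, 0, 0, 0, 0], [0, 0, 0, 0, 0, 0, 0]]]}}

```text
t: 20.25
tcp_pos: [0.5517, 0.1795, 0.0842]
tool_rot: [[-0.125, 0.992, 0.003], [0.992, 0.125, -0.002], [-0.002, 0.003, -1.0]]
contact_force: [-17.3, -9.3, 47.6]
finger_gap: -0.006
```

{"api": "move_arm", "payload": {"increments": [[[0, 0, 0, -0.2, 0, 0, 0], [0, 0, 0, 0, 0, 0, 0]]]}}

```text
t: 20.42
tcp_pos: [0.5516, 0.1794, 0.0846]
tool_rot: [[-0.125, 0.992, 0.003], [0.992, 0.125, -0.001], [-0.001, 0.003, -1.0]]
contact_force: [-10.9, -6.0, 32.5]
finger_gap: 0.001
```

```bash
python3 look.py l11 130 160 95 110 205 60 95 120
```

```text
20.5167 [0.55160353 0.17941065 0.08460674] -0.0001776109595568516 [-10.29483676  -6.0121448   31.57522738]
```

View pics/l11.png

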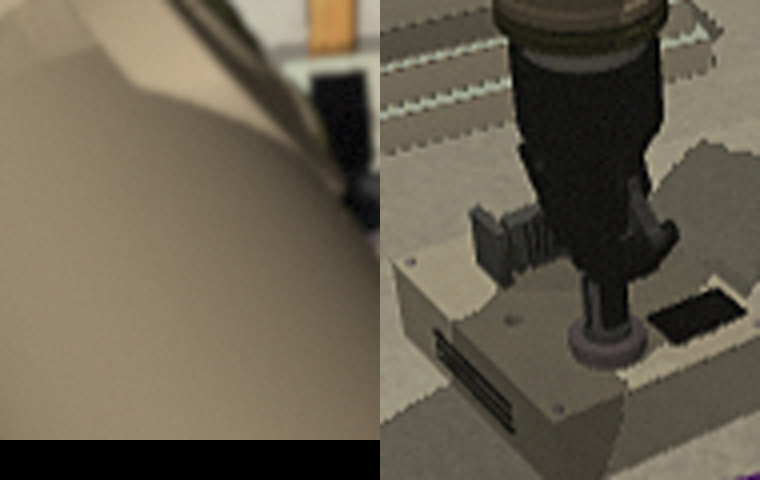

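```bash
python3 - <<'E'
import cv2,numpy as np
c=[]
for n in ('l10','l11'):
    im=cv2.imread('pics/%s.png'%n)[240:400,540:680]; c.append(cv2.resize(im,None,fx=2.7,fy=2.7,interpolation=cv2.INTER_CUBIC))
cv2.imwrite('pics/z1.png',np.hstack(c))
import pickle;from h import *
from fit import camw
v=pickle.load(open('fit.pkl','rb'));C=pickle.load(open('cams.pkl','rb'))
for z in (.067,.0706): print((proj(camw('side',v[9:]),[.5516,.1794,z])[0]-[205,60])*4+[381.5,1.5])
E
```

```text
[607.4667 331.6003]
[607.0652 326.4162]
```

View pics/z1.png

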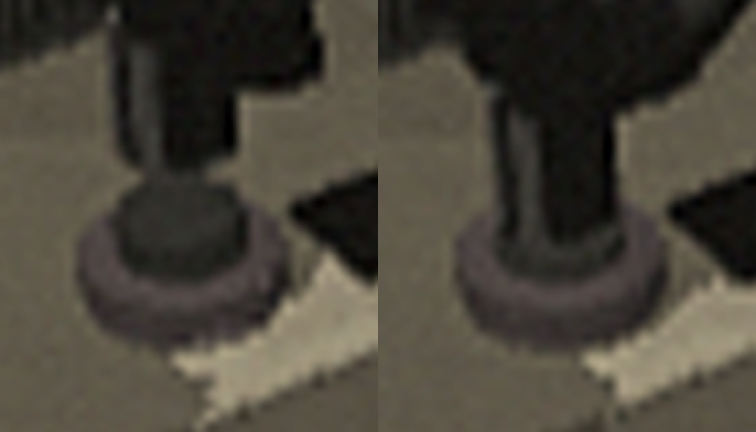

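{"api": "move_arm", "payload": {"increments": [[[0, 0, 0, -0.15, 0, 0, 0], [0, 0, 0, 0, 0, 0, 0], [0, 0, 0, 0, 0, 0, 0]]]}}

```text
t: 20.77
tcp_pos: [0.5515, 0.1794, 0.0848]
tool_rot: [[-0.125, 0.992, 0.002], [0.992, 0.125, -0.0], [-0.001, 0.002, -1.0]]
contact_force: [-5.5, -2.9, 20.0]
finger_gap: -0.002
```

{"api": "move_arm", "payload": {"increments": [[[0, 0, 0, -0.15, 0, 0, 0], [0, 0, 0, 0, 0, 0, 0], [0, 0, 0, 0, 0, 0, 0]]]}}

```text
t: 21.02
tcp_pos: [0.5514, 0.1793, 0.0851]
tool_rot: [[-0.125, 0.992, 0.001], [0.992, 0.125, 0.0], [0.0, 0.001, -1.0]]
contact_force: [-2.1, -0.6, 9.1]
finger_gap: -0.005
```

{"api": "move_arm", "payload": {"increments": [[[0, 0, 0, -0.15, 0, 0, 0], [0, 0, 0, 0, 0, 0, 0], [0, 0, 0, 0, 0, 0, 0]]]}}

```text
t: 21.27
tcp_pos: [0.5514, 0.1793, 0.086]
tool_rot: [[-0.125, 0.992, 0.001], [0.992, 0.125, 0.0], [0.0, 0.001, -1.0]]
contact_force: [2.0, 0.5, 3.4]
finger_gap: 0.001
```

{"api": "move_arm", "payload": {"increments": [[[0, 0, 0, -0.15, 0, 0, 0], [0, 0, 0, 0, 0, 0, 0], [0, 0, 0, 0, 0, 0, 0]]]}}

```text
t: 21.52
tcp_pos: [0.5512, 0.1792, 0.0874]
tool_rot: [[-0.125, 0.992, 0.0], [0.992, 0.125, 0.0], [0.0, 0.0, -1.0]]
contact_force: [1.4, 0.4, 2.5]
finger_gap: 0.001
```

{"api": "move_arm", "payload": {"increments": [[[0, 0, 0, -0.15, 0, 0, 0], [0, 0, 0, 0, 0, 0, 0], [0, 0, 0, 0, 0, 0, 0]]]}}

```text
t: 21.77
tcp_pos: [0.5509, 0.179, 0.0887]
tool_rot: [[-0.125, 0.992, -0.0], [0.992, 0.125, -0.0], [-0.0, -0.0, -1.0]]
contact_force: [1.4, 0.9, 1.9]
finger_gap: 0.001
```

{"api": "move_arm", "payload": {"increments": [[[0, 0, 0, -0.15, 0, 0, 0], [0, 0, 0, 0, 0, 0, 0], [0, 0, 0, 0, 0, 0, 0]]]}}

```text
t: 22.02
tcp_pos: [0.5507, 0.179, 0.0902]
tool_rot: [[-0.125, 0.992, -0.001], [0.992, 0.125, -0.0], [-0.0, -0.001, -1.0]]
contact_force: [1.1, -0.5, 1.5]
finger_gap: -0.0
```

{"api": "move_arm", "payload": {"increments": [[[0, 0, 0, -0.5, 0, 0, 0], [0, 0, 0, -1.5, 0, 0, 0], [0, 0, 0, -3, 0, 0, 0], [0, 0, 0, -3, 0, 0, 0], [0, 0, 0, -3, 0, 0, 0], [0, 0, 0, 0, 0, 0, 0]]]}}

```text
t: 22.52
tcp_pos: [0.5528, 0.1808, 0.2066]
tool_rot: [[-0.125, 0.992, 0.008], [0.992, 0.125, 0.003], [0.002, 0.008, -1.0]]
contact_force: [0.7, 0.6, -0.2]
finger_gap: 0.001
```

{"api": "move_arm", "payload": {"increments": [[[0, -3, -1, 0, 0, 0, 0], [0, -3.5, -1, 0, 0, 0, 0], [0, -3.5, -1, 0, 0, 0, 0], [0, -3.5, 0, 0, 0, 0, 0], [0, -3, 0, 0, 0, 0, 0], [0, 0, 0, 0, 0, 0, 0], [0, 0, 0, 0, 0, 0, 0]]]}}

```text
t: 23.1
tcp_pos: [0.5417, 0.009, 0.1999]
tool_rot: [[-0.12, 0.993, -0.001], [0.993, 0.12, -0.001], [-0.0, -0.001, -1.0]]
contact_force: [-0.3, 0.1, -0.6]
finger_gap: 0.001
```

```bash
python3 look.py l12 130 160 95 110 205 60 95 120; python3 - <<'E'
from h import *
c=cam('side','full_s.png')
E
```

```text
23.2 [0.54150458 0.01255151 0.20030832] 0.0013410109997094195 [-0.03221898  0.64805685 -0.25808814]
```

View pics/l12.png

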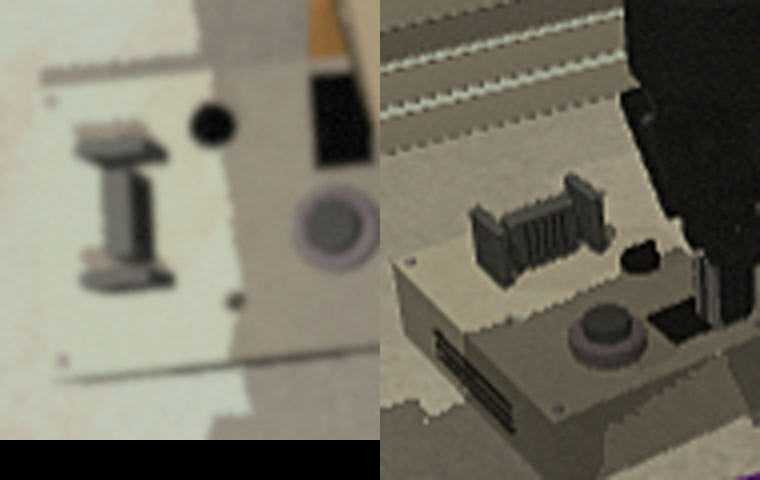

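View pics/full_s.png

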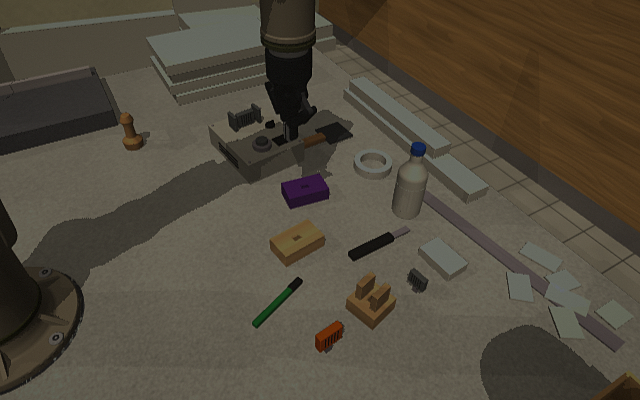

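{"api": "move_arm", "payload": {"increments": [[[0, 0, 0, 0, 0, 0, 0], [0, 0, 0, 0, 0, 0, 0], [0, 0, 0, 0, 0, 0, 0], [0, 0, 0, 0, 0, 0, 0]]]}}

```text
t: 23.58
tcp_pos: [0.5417, 0.0123, 0.2003]
tool_rot: [[-0.126, 0.992, -0.0], [0.992, 0.126, 0.0], [0.0, -0.0, -1.0]]
contact_force: [-0.1, 0.2, -0.2]
finger_gap: 0.001
```

```bash
python3 -c "
from plant import bot
s=bot.sense();print(s['t'],s['joint_vel'].round(2),s['contact_force'].round(1));print(bot.hand_in())"
```

```text
23.5833 [ 0.25  0.04  0.19 -0.03  0.   -0.03  0.09] [-0.1  0.2 -0.2]
the job is handed in; nothing more can be done
None
```

The job is done and was handed in at 23.6 s.

**Steps:** I gripped the larger grey probe by its ends and took it out of the holder. I stood it in the plywood rest block and let go. I then gripped it by its flat sides, pushed it into the terminal and released it. After that I pressed the button with the closed fingertips and backed away.

**Last checks:**
- **Probe:** It met a firm stop at 11.7 N, with the tool within about 0.1 mm of the height expected for the shoulder resting on the box. The pictures show it standing alone and upright between the guards.
- **Button:** On the way up the force fell from about 4 N to 1.5 N over roughly 5 to 6 mm, which matches the full travel. The pictures show it flush with its ring when pressed and up again afterwards.
- **Surroundings:** The glue bottle is still standing and nothing has fallen. The arm is clear, with no force on the tool beyond sensor noise.

**Not as expected:**
- The fingertip force on the button rose to about 48 N for a moment at the end of its travel. That is well under the 120 N wrist limit. The 40 N limit is given for the arm and the gripper's body, and this was the fingertips, but I could not confirm how that is judged.
- The closed fingertips reached about 3 to 4 mm farther than the 14 mm given.

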